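# Mount the anvil carriage on the stack gauge and lock it at zero

### The job

Set up the stack-thickness gauge: pick up the loose anvil carriage, slide it onto the dovetail rail from the rail's open end, and bring its anvil gently up against the fixed anvil of the headstock. Then press the wing of the side clamp knob down until the clamp is firmly tight, without forcing anything, let go, and leave the loose terminal clamps and the setting disc where they lie.

Things in the scene. Friction and masses are not known exactly. Their poses are not given: they have to be found in the camera images.
- carriage: Loose anvil carriage, 0.44 to 0.58 kg with its knob, on the bench: aluminium plate 68 wide (its x), 80 long (y), 24 high on two undercut lips, its dovetail slot 12 mm deep below. Clamp knob on its +x side. Origin: middle of the lips' underside; z up, +y the way it goes onto the rail. On the rail the lips rest on the rail's foot, with 1.2 mm play beside each flank; it can lift 2 mm.
- riser_top (a point): Middle of the top of the carriage's dark steel riser block, the part to grip, across its x sides: 30 wide (x), 36 long (y), from 24 to 60 mm above the carriage's origin, centred at carriage x 0, y -10.
- anvil_tip (a point): Tip of the dome that ends the carriage's steel anvil rod (16 mm in diameter, forward from the riser): carriage x 0, y 46, z 44 mm. With the carriage home it touches the fixed anvil face.
- knob (a joint): Turn of the clamp knob, rad. At 0 the wing leans 50 degrees from upright towards carriage +y; growing values (clockwise seen facing the knob) swing its end forward and down and tighten; end stop 1.3. Drag 0.40 N m (6 to 10 N on its end). It bites somewhere from 0.25 to 0.7 rad, unknown, then stiffens by 4 to 7 N m per rad; firm at 15 to 20 N on its end. Springs back up to 0.07 rad when let go.
- wing_end (a point): Centre of the barrel-shaped grip, 18 mm in diameter and 22 long (along carriage x), at the end of the knob's wing, a 10 mm bar. The knob's axis lies along the carriage's x, at carriage y 18, z 18 mm; the grip's centre is 68 mm from it, at carriage x 50. Hub 26 mm in diameter. The grip is slippery (friction 0.2).
- shoe: The small brass clamp shoe inside the carriage's +x lip (y 9 to 27 mm), pressed against the rail's +x flank by the knob's screw, 8 mm per rad. Origin with the carriage's, moving along its -x.
- rail: Dovetail rail fixed to the bench: foot 72 wide (its x), 220 long (y), 10 high; dovetail from height 10 to 21, 46 wide at the top, 36 below. Its +x flank is a screwed-on gib strip set 0 to 2.7 mm further in, unknown. Origin: middle of the underside. Open end at y -110, headstock towards +y. The mounted carriage's axes lie along the rail's, origin on its centre line at height 10.
- rail_end: The rail's open end, the first 14 mm (y -110 to -96), tapered as a lead-in: at the tip the dovetail is 2 mm narrower on each side and the foot's top 1.5 mm lower. Same origin and axes as the rail.
- headstock: The fixed headstock astride the rail, a grey block 44 wide (its x; feet 66 wide up to 27 high), 50 long (its y), 62 high, with a dial on top (to 72 mm). Its steel anvil, 20 mm in diameter, points to -y on the centre line at height 54 with its flat face at y -41. Origin: on the bench under its middle; axes as the rail's. Its place along the rail differs from start to start.
- fixed_anvil_face (a point): Middle of the flat face of the headstock's anvil.
- terminal_a: Bystander: steel terminal clamp, about 80 by 28 by 30 mm, lying on the bench; origin under its jaw block.
- terminal_b: Bystander: a second terminal clamp like the first.
- setting_disc: Bystander: steel setting disc, 40 mm in diameter, 25 high; origin under its middle.
Things that resemble listed ones, but are neither listed nor needed, are in the scene too. Of the things that look like the carriage, the middle-sized one is meant.

How it is judged:
By the outcome, as a careful person would: the job done as asked, in the order asked, and still so for the second after the job is handed in, with the robot touching nothing.
It also fails if it takes over 61 s, if anything falls off the work surface, if the arm or the gripper's body presses on something with over 40 N, if the wrist force passes 120 N, or if a joint passes its speed limit or range.

### The arm

A 6-joint arm with a two-finger parallel gripper is mounted at the origin on the work surface. World frame = base frame: x ahead of the robot, y to its left, z up, the work surface at z = 0. Lengths are in m, angles in rad, forces in N, time in s.
With the tool pointing down it reaches from about 0.3 to 0.775 m from the base axis. Payload 14.6 kg.
Tool frame: the origin (TCP) lies at the very end of the fingers, on their centre line; the grasp point (between the pads) lies 19 mm behind it (pinch_z is the distance from the TCP to the grasp point, in m); z points along the fingers, y is the direction in which the jaws open and shut (so a half turn about z gives the same grasp; the last joint's range is limited). The gripper opens to 94 mm and grips with 3 to 60 N. Pads are 16 mm wide; open, the fingers measure 119 mm over their backs; the gripper's body (75 mm by 177 mm) begins 78 mm behind the grasp point.
Start: joints at [-1.236, 0.3, 1.521, -0, 1.321, -0.067], TCP at [0.215, -0.506, 0.205] pointing down, gripper open.
Joint ranges: [-3.03, 3.03], [-0.79, 2.21], [0.23, 2.52], [-1.04, 4.18], [0, 3.07], [-2.55, 2.55]. Speed limits (rad/s): [2.22, 2.22, 2.57, 3.14, 3.14, 3.14].

### API

Orientations are given as [roll, pitch, yaw] about the fixed x, y, z axes, in that order (R = Rz(yaw) Ry(pitch) Rx(roll)).
In Python, from station import get_obs, camera, hand_in, pinch_z gives the robot as it stands.
- The arm moves only by the tool servo_tool, never from a script. Its argument "moves" is a list that holds one entry, the list of rows, each a list of 7 numbers: the turn, a rotation vector about the tool's x, y, z normalised to -1 to 1, where 1 is pi/2 rad, then the shift along the tool's x, y, z normalised to -1 to 1, where 1 is 500 mm, then the closure, from 0 (fully open) to 1 (shut). In form: [[[rx, ry, rz, x, y, z, hand], ...]]. A call has 1 to 12 rows; each row is the pose to reach, as a shift and turn from the pose measured when the call began, along the tool's axes at that moment; what a row does not reach only later rows make up. A row lasts 1/12 s, in which the tool goes at most 41.7 mm and 7.16 degrees, less where a joint would pass 70% of its speed; a pose out of reach is approached as far as the arm can. A call with a number of a shift or a turn outside -1 to 1 is refused whole. A call with a gripper value outside its range is refused whole. The fingers move at their own pace and stop on an object; "squeeze" is the grip in N (left out, the last holds). Time passes only in rows, so rows that repeat a pose let the fingers close. It gives the time, the measured TCP pose, the force and the opening at its end, in the units of the state.
- get_obs(): the state, without advancing time (a new reading comes with each control period).
- camera(name): name is "scene" or "side" or "wrist"; returns a dict with "color" (384x512x3 uint8, red, green, blue), "intrinsics" (3x3 intrinsics, pixels), "rvec" (rotation vector, rad) and "tvec" (3), from world to camera coordinates, as OpenCV has them. Camera axes: x right, y down, z forward; pixel columns grow to the right and rows downward; lengths in m; the calibration is good to about 2 mm. The wrist camera is an equidistant fisheye: a pixel r from the principal point sees the ray r / f radians off the axis. A picture is of the moment at which its call begins. There is no depth.
- hand_in(): hands the job in, once; it reports no verdict.
The state is a dict: "time_s": time; "qpos": joint angles; "joint_vel": joint speeds; "tau": joint torques, N m; "ee_pos": TCP position; "eef_rot": TCP orientation; "force": force on the tool from outside, world axes, zero at the start; "moment": the same for the moment, N m; "grip_width": finger opening in m.
Only numpy, scipy, OpenCV 4.12 (cv2) and the standard library are available. Lean on these libraries where they do the work, as an engineer would, in place of code of your own. Each camera call takes 0.05 s, during which the arm holds its last target.

## Working session

There is one attempt and no reset: what is moved stays moved. The work goes in short steps, Python scripts to look and compute and a tool call to move; the robot and the scene stay as the last step left them, time stands still between calls to the robot, and variables do not carry over. Pictures are saved under pics/ and viewed, and the job is handed in when it is done.

Besides the shell and the picture viewer there is one more tool, called after ">>>" by a JSON object that holds its "method" and its "body", one argument or row to a line. servo_tool: Moves the arm, as the interface text tells. Scaled input: -1 to 1 covers 500 mm each way for a shift and pi/2 rad each way for a turn. Its arguments: {"type":"object","properties":{"moves":{"type":"array"},"squeeze":{"type":"number"}},"required":["moves"]}

```bash
ls; mkdir -p pics
python3 - <<'E'
from station import *
import cv2,numpy as np,pickle
o=get_obs();print(o,pinch_z)
for n in ["scene","side","wrist"]:
    c=camera(n);cv2.imwrite(f"pics/{n}0.png",c["color"][:,:,::-1]);pickle.dump(c,open(f"pics/{n}0.pkl","wb"))
    print(n,c["intrinsics"].tolist(),c["rvec"],c["tvec"])
E
```

```text
pics
{'time_s': 0.0, 'qpos': array([-1.23559857e+00,  3.00472892e-01,  1.52157339e+00,  6.31927788e-06,
        1.32072883e+00, -6.66439756e-02]), 'joint_vel': array([ 0.0007566 ,  0.00040002,  0.00018277, -0.00318881,  0.00027342,
        0.00110664]), 'tau': array([-2.36670840e-04, -5.31808877e+01, -3.52735412e+01,  7.08030956e-02,
        2.44483317e-02, -9.98908945e-05]), 'ee_pos': array([ 0.21500105, -0.50594488,  0.20488861]), 'eef_rot': array([-3.14041323e+00, -8.48522425e-05,  4.01840115e-01]), 'force': array([ 0.08177559,  0.39611257, -0.29341834]), 'moment': array([-0.06163615,  0.02088611, -0.06346355]), 'grip_width': 0.09416591937192341} 0.0188
scene [[356.7049730750253, 0.0, 254.62945776165367], [0.0, 356.7049730750253, 192.2250738006264], [0.0, 0.0, 1.0]] [ 0.73928886  2.63905773 -1.03633602] [ 0.42247119 -0.10556064  1.08871528]
side [[449.8993617909766, 0.0, 249.66915046093115], [0.0, 449.8993617909766, 193.54162358067168], [0.0, 0.0, 1.0]] [ 0.12306009 -2.92471532  1.05216852] [0.45159775 0.11572635 0.89296256]
wrist [[297.3186396354542, 0.0, 252.88761124916883], [0.0, 297.3186396354542, 192.19292617524223], [0.0, 0.0, 1.0]] [-2.43596414  1.61083129  0.20844471] [-0.55093893 -0.02625065  0.39003017]
```

View pics/scene0.png

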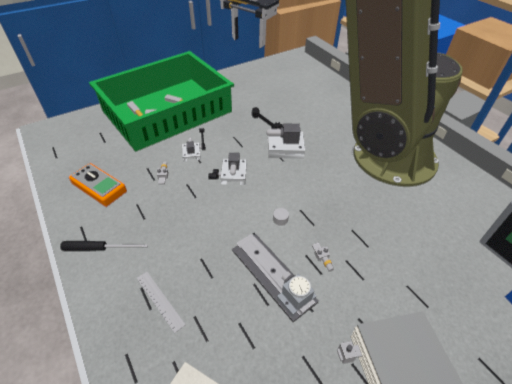

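View pics/side0.png

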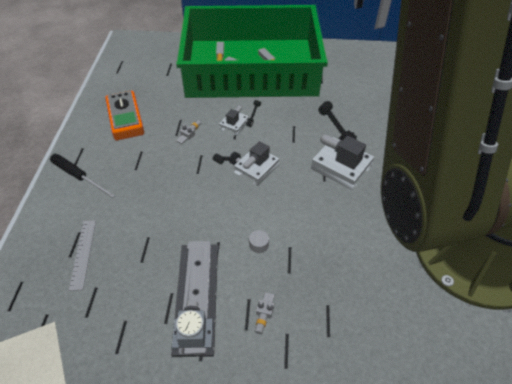

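View pics/wrist0.png

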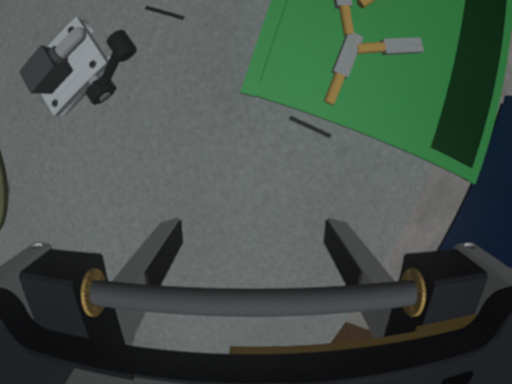

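Three look like the carriage: small at scene (191,150), middle at (233,168) and large at (287,140). The middle-sized one is meant, so I'll enlarge it and the rail.

```bash
cat > h.py <<'E'
import cv2,numpy as np,pickle
from scipy.spatial.transform import Rotation as R
def load(n): return pickle.load(open(f"pics/{n}.pkl","rb"))
def crop(n,x,y,w,h,s,out):
    c=load(n)["color"][y:y+h,x:x+w,::-1]; cv2.imwrite(f"pics/{out}.png",cv2.resize(c,None,fx=s,fy=s,interpolation=cv2.INTER_CUBIC))
def rays(c,px,fish=False):
    px=np.atleast_2d(np.array(px,float));K=c["intrinsics"];Rm=cv2.Rodrigues(np.array(c["rvec"],float))[0];t=np.array(c["tvec"],float)
    u=(px-K[:2,2])/K[0,0]
    if fish:
        r=np.linalg.norm(u,axis=1,keepdims=True);d=np.hstack([u/r*np.sin(r),np.cos(r)])
    else: d=np.hstack([u,np.ones((len(u),1))])
    return -Rm.T@t,(Rm.T@d.T).T
def plane(c,px,z,fish=False):
    o,d=rays(c,px,fish);z=np.broadcast_to(z,len(d));return o+d*((z-o[2])/d[:,2])[:,None]
def tri(c1,p1,c2,p2,f1=False,f2=False):
    o1,d1=rays(c1,p1,f1);o2,d2=rays(c2,p2,f2);out=[]
    for a,b in zip(d1,d2):
        s=np.linalg.lstsq(np.c_[a,-b],o2-o1,rcond=None)[0];P=o1+a*s[0];Q=o2+b*s[1];out.append(np.r_[(P+Q)/2,np.linalg.norm(P-Q)])
    return np.array(out)
def proj(c,P,fish=False):
    Rm=cv2.Rodrigues(np.array(c["rvec"],float))[0];q=(Rm@np.atleast_2d(P).T).T+c["tvec"];K=c["intrinsics"]
    if not fish: return q[:,:2]/q[:,2:]*K[0,0]+K[:2,2]
    n=np.linalg.norm(q[:,:2],axis=1,keepdims=True);return q[:,:2]/n*np.arctan2(n,q[:,2:])*K[0,0]+K[:2,2]
E
python3 - <<'E'
from h import *
crop("scene0",200,140,60,55,10,"c1");crop("side0",205,130,85,60,9,"c2");crop("scene0",225,225,100,95,6,"c3");crop("side0",160,225,70,140,4.2,"c4")
s=load("scene0");print(rays(s,[0,0])[0],rays(load("side0"),[0,0])[0])
print(plane(s,[[233,175],[191,155],[287,150],[235,240],[310,310]],0))
E
```

```text
[0.79751505 0.47314758 0.71765384] [0.40749988 0.51616884 0.7630392 ]
[[ 0.45612483 -0.18384143  0.        ]
 [ 0.52313865 -0.32546665  0.        ]
 [ 0.25805762 -0.19514652  0.        ]
 [ 0.56324262  0.01772651  0.        ]
 [ 0.51615528  0.25582963  0.        ]]
```

View pics/c1.png

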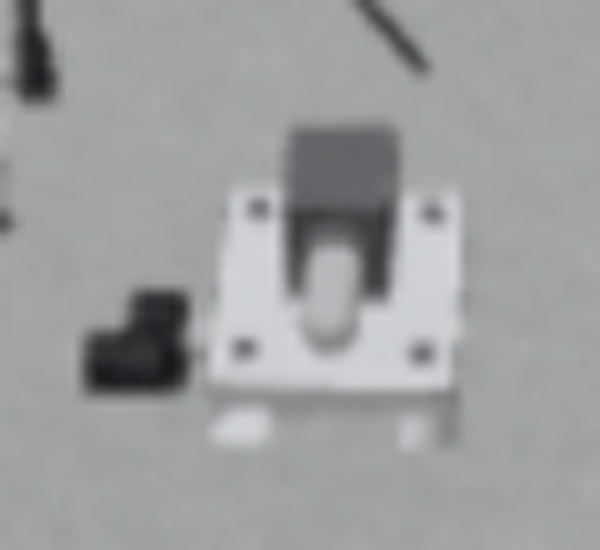

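View pics/c2.png

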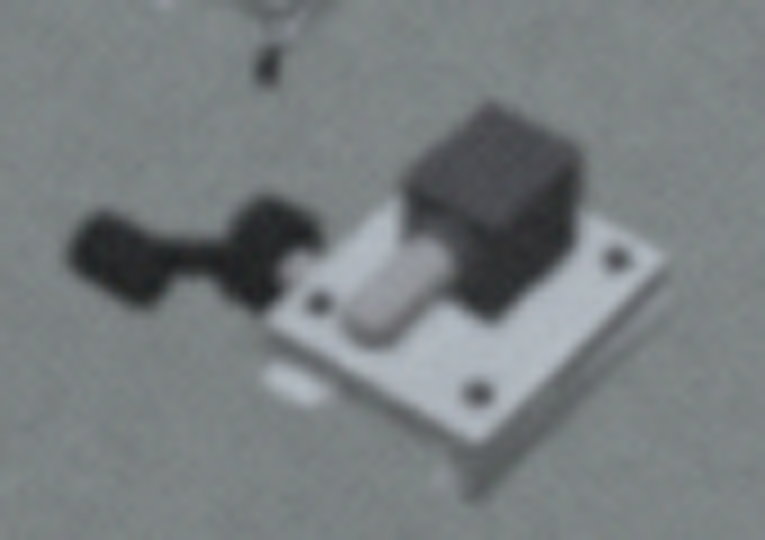

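View pics/c3.png

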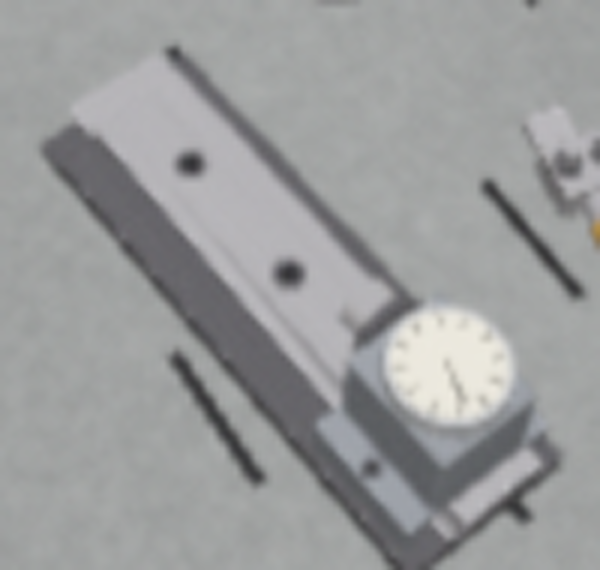

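View pics/c4.png

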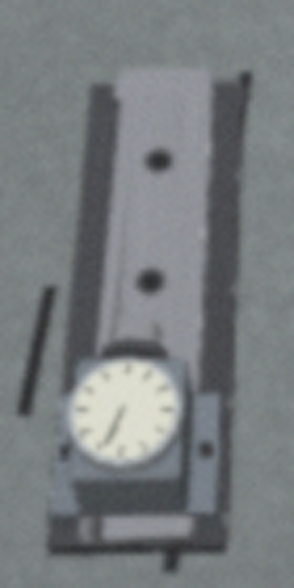

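```bash
cat > m1.py <<'E'
from h import *
s=load("scene0");d=load("side0")
S=lambda p,x0,y0,k:(np.array(p,float)+.5)/k-.5+np.array([x0,y0])
c1=S([[232,188],[462,188],[450,388],[210,385]],200,140,10)
c1r=S([[290,125],[398,125],[395,210],[285,205]],200,140,10)
c2=S([[665,255],[480,442],[265,315]],205,130,9)
c2r=S([[490,100],[580,150],[500,228],[408,180]],205,130,9)
np.set_printoptions(precision=4,suppress=True)
a=plane(s,c1,.024);print("plate scene",a,a.mean(0),np.linalg.norm(a-np.roll(a,-1,0),axis=1))
a=plane(d,c2,.024);print("plate side",a,(a[0]+a[2])/2,np.linalg.norm(np.diff(a,axis=0),axis=1))
a=plane(s,c1r,.06);print("riser scene",a,a.mean(0),np.linalg.norm(a-np.roll(a,-1,0),axis=1))
a=plane(d,c2r,.06);print("riser side",a,a.mean(0),np.linalg.norm(a-np.roll(a,-1,0),axis=1))
hs=S([[190,163],[289,273]],225,225,6);hd=S([[158,160],[150,281]],160,225,4.2)
print("holes",plane(s,hs,.021),plane(d,hd,.021),tri(s,hs,d,hd))
fs=S([[42,147],[172,46],[404,570],[560,458]],225,225,6);fd=S([[92,85],[246,80],[50,550],[226,550]],160,225,4.2)
print("foot",plane(s,fs,.01),plane(d,fd,.01))
es=S([[70,108],[165,52]],225,225,6);ed=S([[120,68],[212,70]],160,225,4.2)
print("dove end",plane(s,es,.021),plane(d,ed,.021))
ds=S([[450,364]],225,225,6);dd=S([[124,408]],160,225,4.2)
print("dial",plane(s,ds,.072),plane(d,dd,.072),tri(s,ds,d,dd))
E
python3 m1.py
```

```text
plate scene [[ 0.4592 -0.238   0.024 ]
 [ 0.4015 -0.2037  0.024 ]
 [ 0.4467 -0.1339  0.024 ]
 [ 0.5029 -0.1689  0.024 ]] [ 0.4526 -0.1861  0.024 ] [0.0671 0.0831 0.0663 0.0817]
plate side [[ 0.4046 -0.2029  0.024 ]
 [ 0.4467 -0.136   0.024 ]
 [ 0.5034 -0.1738  0.024 ]] [ 0.454  -0.1884  0.024 ] [0.079  0.0682]
riser scene [[ 0.4501 -0.2163  0.06  ]
 [ 0.424  -0.2008  0.06  ]
 [ 0.4426 -0.1702  0.06  ]
 [ 0.4675 -0.1874  0.06  ]] [ 0.4461 -0.1937  0.06  ] [0.0304 0.0358 0.0304 0.0337]
riser side [[ 0.4506 -0.218   0.06  ]
 [ 0.4272 -0.2021  0.06  ]
 [ 0.445  -0.1737  0.06  ]
 [ 0.4686 -0.1882  0.06  ]] [ 0.4479 -0.1955  0.06  ] [0.0283 0.0335 0.0277 0.0348]
holes [[0.5443 0.0852 0.021 ]
 [0.5383 0.1452 0.021 ]] [[0.546  0.0832 0.021 ]
 [0.5399 0.1431 0.021 ]] [[0.5453 0.0862 0.0245 0.0017]
 [0.5393 0.1458 0.0243 0.0018]]
foot [[0.5862 0.0427 0.01  ]
 [0.5167 0.027  0.01  ]
 [0.5642 0.256  0.01  ]
 [0.4933 0.2515 0.01  ]] [[0.5857 0.039  0.01  ]
 [0.5135 0.0301 0.01  ]
 [0.5626 0.2576 0.01  ]
 [0.4927 0.2517 0.01  ]]
dove end [[0.5712 0.039  0.021 ]
 [0.525  0.035  0.021 ]] [[0.5717 0.0355 0.021 ]
 [0.5285 0.033  0.021 ]]
dial [[0.5304 0.2256 0.072 ]] [[0.5321 0.2227 0.072 ]] [[0.5315 0.2255 0.0753 0.0026]]
```

```bash
cat >> h.py <<'E'
def to(pos,yaw):
    "numbers for a tool-down target at pos, yaw"
    from station import get_obs
    o=get_obs();A=R.from_euler('xyz',o["eef_rot"]);T=R.from_euler('xyz',[np.pi,0,yaw])
    print("rot",np.round((A.inv()*T).as_rotvec()/(np.pi/2),4),"shift",np.round(A.inv().apply(np.array(pos)-o["ee_pos"])/.5,4),"t",round(o["time_s"],2),"now",np.round(o["ee_pos"],4),np.round(o["eef_rot"],4))
E
python3 - <<'E'
from h import *
s=load("scene0");d=load("side0")
print(plane(s,[[281,213]],.025),plane(d,[[259,238]],.025),plane(s,[[322,257],[192,150]],.015))
u=np.array([np.cos(np.radians(57.5)),np.sin(np.radians(57.5))])
c=np.array([.4533,-.1872])-.012*u;print(c)
to([c[0],c[1],.13],np.radians(57.5))
E
```

```text
[[0.4312298  0.02121756 0.025     ]] [[0.43304761 0.01998629 0.025     ]] [[ 0.41947306  0.17265332  0.015     ]
 [ 0.51666692 -0.32819316  0.015     ]]
[ 0.4468524 -0.1973207]
rot [-5.000e-04 -2.000e-04 -3.831e-01] shift [ 0.6682 -0.3868  0.1504] t 0.15 now [ 0.215 -0.506  0.205] [-3.1408e+00 -1.0000e-04  4.0180e-01]
```

>>> {"method": "servo_tool", "body": {
  "moves": [
    [[0,0,-0.383,0.668,-0.387,0,0.3],[0,0,-0.383,0.668,-0.387,0,0.3],[0,0,-0.383,0.668,-0.387,0,0.3],[0,0,-0.383,0.668,-0.387,0,0.3],[0,0,-0.383,0.668,-0.387,0,0.3],[0,0,-0.383,0.668,-0.387,0,0.3],[0,0,-0.383,0.668,-0.387,0.15,0.3],[0,0,-0.383,0.668,-0.387,0.15,0.3],[0,0,-0.383,0.668,-0.387,0.15,0.3],[0,0,-0.383,0.668,-0.387,0.15,0.3],[0,0,-0.383,0.668,-0.387,0.15,0.3],[0,0,-0.383,0.668,-0.387,0.15,0.3]]
  ]
}}

```text
time_s: 1.15
ee_pos: [0.4468, -0.1962, 0.1295]
eef_rot: [-3.139, -0.0, 1.006]
force: [0.4, 0.6, 0.8]
grip_width: 0.0659
```

Run:
```python
from h import *
from station import *
for n in ["wrist","scene"]:
    c=camera(n);pickle.dump(c,open(f"pics/{n}1.pkl","wb"));cv2.imwrite(f"pics/{n}1.png",c["color"][:,:,::-1])
print(get_obs()["force"]);to([.4469,-.1973,.03],np.radians(57.5))
c=load("wrist1");r=np.radians(57.5);u=np.array([np.cos(r),np.sin(r),0]);x=np.array([np.sin(r),-np.cos(r),0]);o=np.array([.4533,-.1872,0])
print(proj(c,[o+u*(y)/1e3+x*xx/1e3+np.array([0,0,.06]) for xx,y in [(-15,-28),(15,-28),(15,8),(-15,8)]],True))
print(rays(c,[250,190],True)[0])
```

```text
[-0.21184775 -0.03063983 -0.58215906]
rot [-0.0001 -0.0003 -0.0002] shift [ 1.200e-03 -1.000e-04  2.014e-01] t 1.25 now [ 0.4466 -0.1979  0.1307] [-3.1415e+00 -4.0000e-04  1.0032e+00]
[[235.45600673 219.20325005]
 [269.24549716 219.32154735]
 [269.98566546 179.6351433 ]
 [234.90596907 179.52477326]]
[ 0.48732316 -0.13533689  0.30823284]
```

View pics/wrist1.png

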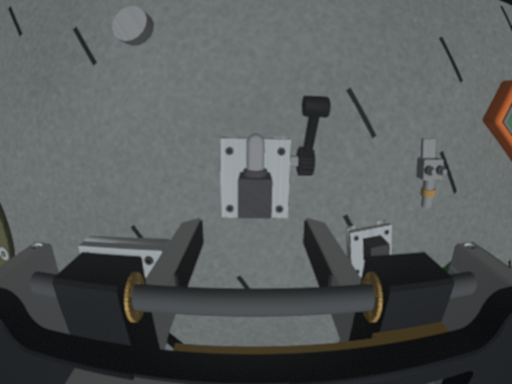

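Riser top at wrist pixels x 238–272, about 2 px to +x of what I predicted. The open jaws (66 mm) cover that. First I'll check that the large look-alike's wing clears the gripper body.

Run:
```python
from h import *
s=load("scene0");d=load("side0")
print(tri(s,[[256,112],[202,131]],d,[[325,107],[256,104]]))
```

```text
[[ 0.30567679 -0.30466389  0.09298453  0.00274127]
 [ 0.4676516  -0.35331876  0.0518662   0.00196647]]
```

>>> {"method": "servo_tool", "body": {
  "moves": [
    [[0,0,0,0.001,0.002,0.06,0.3],[0,0,0,0.001,0.002,0.12,0.3],[0,0,0,0.001,0.002,0.16,0.3],[0,0,0,0.001,0.002,0.19,0.3],[0,0,0,0.001,0.002,0.201,0.3],[0,0,0,0.001,0.002,0.201,0.3],[0,0,0,0.001,0.002,0.201,0.3]]
  ],
  "squeeze": 15
}}

```text
time_s: 1.83
ee_pos: [0.4479, -0.1988, 0.0312]
eef_rot: [3.141, -0.0, 1.002]
force: [-0.0, 0.6, -0.1]
grip_width: 0.0659
```

>>> {"method": "servo_tool", "body": {
  "moves": [
    [[0,0,0,0,0,0,0.6],[0,0,0,0,0,0,0.65],[0,0,0,0,0,0,0.7],[0,0,0,0,0,0,0.8],[0,0,0,0,0,0,0.9],[0,0,0,0,0,0,0.9],[0,0,0,0,0,0,0.9]]
  ],
  "squeeze": 15
}}

```text
time_s: 2.42
ee_pos: [0.4478, -0.1986, 0.0313]
eef_rot: [3.141, -0.0, 1.002]
force: [-3.9, 1.3, 5.3]
grip_width: 0.0298
```

>>> {"method": "servo_tool", "body": {
  "moves": [
    [[0,0,0,0,0,0,0.9],[0,0,0,0,0,0,0.9],[0,0,0,0,0,0,0.9]]
  ],
  "squeeze": 40
}}

```text
time_s: 2.67
ee_pos: [0.4477, -0.1986, 0.0313]
eef_rot: [3.141, -0.0, 1.002]
force: [-1.2, 0.4, 2.5]
grip_width: 0.0298
```

>>> {"method": "servo_tool", "body": {
  "moves": [
    [[0,0,0,0,0,-0.03,0.9],[0,0,0,0,0,-0.06,0.9],[0,0,0,0,0,-0.09,0.9],[0,0,0,0,0,-0.1,0.9],[0,0,0,0,0,-0.1,0.9]]
  ]
}}

```text
time_s: 3.08
ee_pos: [0.448, -0.1988, 0.0818]
eef_rot: [3.14, -0.0, 1.002]
force: [-0.3, -0.1, -6.5]
grip_width: 0.0299
```

Run:
```python
from h import *
from station import *
print(get_obs()["force"]);to([.5564,-.0327,.06],np.radians(95.8))
```

```text
[-0.3074873  -0.11647618 -6.45938703]
rot [ 1.200e-03  1.000e-04 -4.263e-01] shift [0.3966 0.0038 0.0438] t 3.08 now [ 0.448  -0.1988  0.0818] [ 3.1398e+00 -5.0000e-04  1.0024e+00]
```

>>> {"method": "servo_tool", "body": {
  "moves": [
    [[0,0,-0.08,0.05,0,0,0.9],[0,0,-0.15,0.11,0,0,0.9],[0,0,-0.22,0.18,0,0,0.9],[0,0,-0.29,0.25,0,0,0.9],[0,0,-0.36,0.31,0,0,0.9],[0,0,-0.41,0.36,0.002,0,0.9],[0,0,-0.426,0.39,0.004,0.02,0.9],[0,0,-0.426,0.397,0.004,0.044,0.9],[0,0,-0.426,0.397,0.004,0.044,0.9],[0,0,-0.426,0.397,0.004,0.044,0.9]]
  ]
}}

```text
time_s: 3.92
ee_pos: [0.5553, -0.033, 0.0582]
eef_rot: [-3.14, 0.0, 1.671]
force: [-0.7, -0.9, -6.2]
grip_width: 0.0299
```

Run:
```python
from h import *
from station import *
for n in ["wrist","scene","side"]:
    c=camera(n);pickle.dump(c,open(f"pics/{n}2.pkl","wb"));cv2.imwrite(f"pics/{n}2.png",c["color"][:,:,::-1])
crop("scene2",190,190,130,130,6,"c5")
crop("scene2",170,170,160,140,5,"c5");crop("side2",140,170,130,130,4.6,"c6");crop("wrist2",160,0,220,230,2.6,"c7")
print(get_obs()["force"]);to([.5564,-.0327,.06],np.radians(95.8))
```

```text
[ 0.30735626 -0.03227887 -6.04881923]
rot [ 0.0012  0.0006 -0.0013] shift [0.0016 0.0002 0.0004] t 4.07 now [ 0.5564 -0.0335  0.0602] [3.1397e+00 9.0000e-04 1.6700e+00]
```

View pics/c5.png

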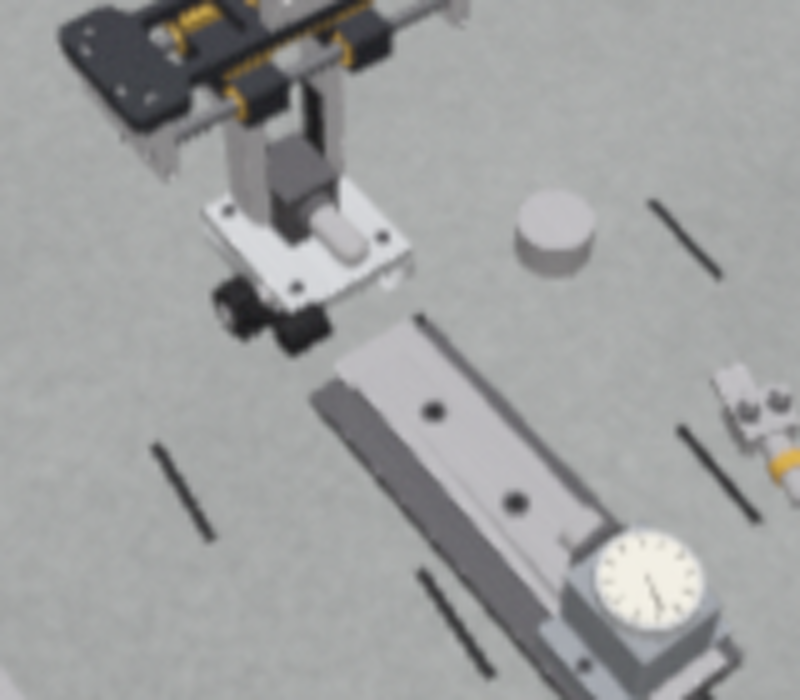

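View pics/c6.png

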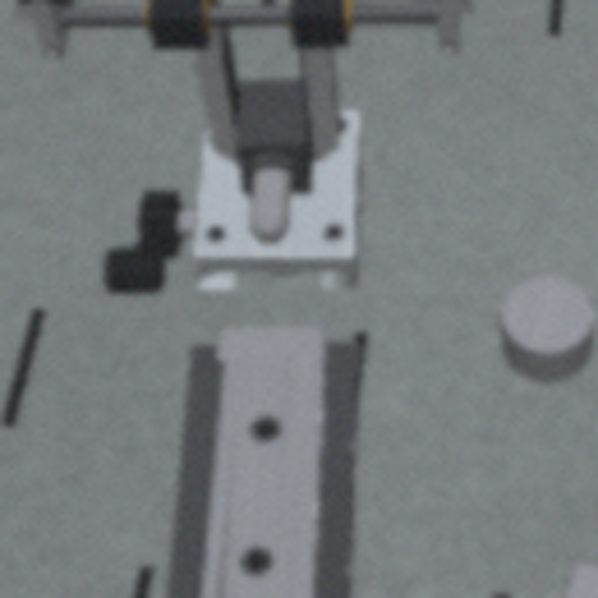

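View pics/c7.png

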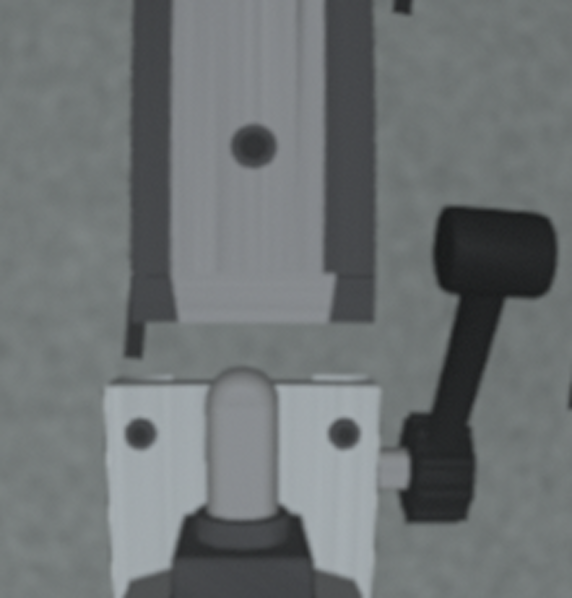

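```bash
cat > m2.py <<'E'
from h import *
import sys
c=load(sys.argv[1]);np.set_printoptions(precision=4,suppress=True)
W=lambda p:(np.array(p,float)+.5)/2.6-.5+np.array([160,0])
h=.0602-.0313
plate=plane(c,W([[106,385],[380,383],[140,434],[344,434]]),h+.024,True);tip=plane(c,W([[242,370]]),h+.044,True)
foot=plane(c,W([[134,10],[378,10],[133,270],[376,270],[128,321],[376,320]]),[.01,.01,.01,.01,.0085,.0085],True)
hole=plane(c,W([[254,146]]),.021,True);dv=plane(c,W([[177,322],[330,322],[172,270],[336,272]]),.021,True)
print(plate,tip,"foot",foot,"hole",hole,"dv",dv)
a=np.radians(95.8);u=np.array([np.cos(a),np.sin(a),0]);x=np.array([np.sin(a),-np.cos(a),0])
for n,p in [("plate",plate),("tip",tip),("foot",foot),("hole",hole),("dv",dv)]:
    print(n,(np.c_[p@x,p@u]*1e3).round(1).tolist())
print("tcp x",np.array([.5564,-.0335,0])@x)
print("plate ang",np.degrees(np.arctan2(*(plate[1]-plate[0])[1::-1])),np.degrees(np.arctan2(*(plate[3]-plate[2])[1::-1])))
for i,j in [(2,0),(3,1)]: print("foot ang",np.degrees(np.arctan2(*(foot[j]-foot[i])[1::-1])))
E
python3 m2.py wrist2
```

```text
[[0.518  0.0165 0.0529]
 [0.5837 0.0236 0.0529]
 [0.5272 0.0052 0.0529]
 [0.5765 0.0102 0.0529]] [[0.5502 0.0248 0.0729]] foot [[0.5076 0.1266 0.01  ]
 [0.5798 0.1344 0.01  ]
 [0.516  0.0458 0.01  ]
 [0.5866 0.0531 0.01  ]
 [0.5156 0.0306 0.0085]
 [0.5885 0.0384 0.0085]] hole [[0.5475 0.0835 0.021 ]] dv [[0.5312 0.032  0.021 ]
 [0.5735 0.0363 0.021 ]
 [0.5285 0.0463 0.021 ]
 [0.5737 0.0505 0.021 ]]
plate [[517.1, -36.0], [583.1, -35.5], [525.1, -48.1], [574.6, -48.1]]
tip [[549.9, -30.9]]
foot [[517.8, 74.7], [590.4, 75.1], [518.0, -6.6], [588.9, -6.4], [516.1, -21.6], [589.4, -21.3]]
hole [[553.1, 27.7]]
dv [[531.7, -21.9], [574.3, -21.8], [530.5, -7.3], [575.8, -7.8]]
tcp x 0.5501662404367091
plate ang 6.183856969357882 5.763383652032555
foot ang 95.97131494499362
foot ang 94.772812386731
```

```bash
cat > m3.py <<'E'
from h import *
np.set_printoptions(precision=4,suppress=True)
h=.0602-.0313
a=np.radians(95.8);u=np.array([np.cos(a),np.sin(a),0]);x=np.array([np.sin(a),-np.cos(a),0])
S=lambda p,x0,y0,k:(np.array(p,float)+.5)/k-.5+np.array([x0,y0])
s=load("scene2");d=load("side2")
ph=S([[296,287],[383,237]],170,170,5);pr=S([[434,411],[515,502]],170,170,5)
qh=S([[216,233],[334,232]],140,170,4.6);qr=S([[265,429],[257,561]],140,170,4.6)
for n,c,H,Rr in [("scene",s,ph,pr),("side",d,qh,qr)]:
    A=plane(c,H,h+.024);B=plane(c,Rr,.021)
    print(n,"carr holes x",A@x*1e3,"mid",(A@x).mean()*1e3,"y",A@u*1e3,"rail holes",B@x*1e3,B@u*1e3)
A=tri(s,ph,d,qh);B=tri(s,pr,d,qr);print("tri",A,B,(A[:,:3]@x)*1e3,(B[:,:3]@x)*1e3)
E
python3 m3.py
```

```text
scene carr holes x [572.9773 522.5917] mid 547.7845113555784 y [-46.5058 -46.3202] rail holes [549.9116 550.3287] [30.0995 89.6983]
side carr holes x [573.985  523.9048] mid 548.9449331609765 y [-49.1813 -48.8054] rail holes [551.67   551.3506] [27.9554 87.8718]
tri [[0.5753 0.0121 0.0553 0.0021]
 [0.5256 0.0077 0.0559 0.0019]] [[0.5453 0.0867 0.0248 0.0016]
 [0.5392 0.1452 0.0234 0.0015]] [573.6039 523.6743] [551.2385 551.1059]
```

Offset of the rail centre line from the carriage, in rail +x: scene +2.3, side +2.6, wrist +3.0 mm. I'll shift +2.6 mm, lower to rail height and look again.

>>> {"method": "servo_tool", "body": {
  "moves": [
    [[0.001,0.0005,-0.001,0.001,0.005,0.01,0.9],[0.001,0.0005,-0.001,0.001,0.005,0.02,0.9],[0.001,0.0005,-0.001,0.001,0.005,0.03,0.9],[0.001,0.0005,-0.001,0.001,0.005,0.036,0.9],[0.001,0.0005,-0.001,0.001,0.005,0.036,0.9],[0.001,0.0005,-0.001,0.001,0.005,0.036,0.9]]
  ]
}}

```text
time_s: 4.57
ee_pos: [0.5587, -0.0328, 0.0419]
eef_rot: [-3.141, -0.0, 1.671]
force: [-0.2, -0.4, -5.4]
grip_width: 0.0297
```

Run:
```python
from h import *
from station import *
for n in ["wrist"]:
    c=camera(n);pickle.dump(c,open(f"pics/{n}3.pkl","wb"))
crop("wrist3",160,0,220,230,2.6,"c8")
print(get_obs()["force"]);to([.5564,-.0327,.06],np.radians(95.8))
```

```text
[ 0.01722063  0.69405605 -5.64099607]
rot [ 0.0002  0.0001 -0.0003] shift [ 0.0006 -0.0049 -0.0356] t 4.62 now [ 0.5589 -0.0327  0.0422] [3.1413e+00 1.0000e-04 1.6716e+00]
```

View pics/c8.png

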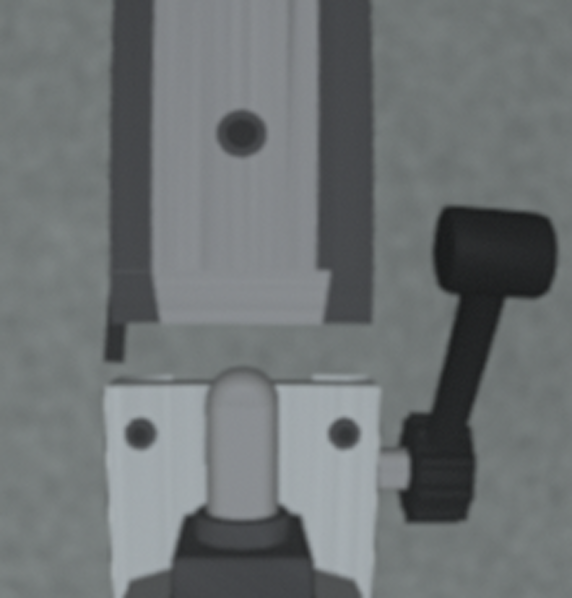

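Aligned: rail hole and tip middle at crop x≈242, carriage middle at 242. Sliding in.

>>> {"method": "servo_tool", "body": {
  "moves": [
    [[0,0,0,0.008,0,0,0.9],[0,0,0,0.016,0,0,0.9],[0,0,0,0.024,0,0,0.9],[0,0,0,0.03,0,0,0.9],[0,0,0,0.036,0,0,0.9],[0,0,0,0.042,0,0,0.9],[0,0,0,0.048,0,0,0.9],[0,0,0,0.054,0,0,0.9],[0,0,0,0.06,0,0,0.9],[0,0,0,0.06,0,0,0.9]]
  ]
}}

```text
time_s: 5.45
ee_pos: [0.5558, -0.0024, 0.0422]
eef_rot: [3.141, 0.0, 1.672]
force: [-0.8, 0.4, -4.8]
grip_width: 0.0298
```

Run:
```python
from h import *
from station import *
o=get_obs();print(o["force"],o["moment"]);to([.5564,-.0327,.06],np.radians(95.8))
```

```text
[-0.7825061   0.41683666 -4.81165529] [-0.09056669 -0.02093175 -0.0188092 ]
rot [ 0.0001  0.     -0.    ] shift [-0.0605 -0.0049 -0.0357] t 5.45 now [ 0.5558 -0.0024  0.0422] [3.1414 0.     1.672 ]
```

>>> {"method": "servo_tool", "body": {
  "moves": [
    [[0,0,0,0.008,0,0,0.9],[0,0,0,0.016,0,0,0.9],[0,0,0,0.024,0,0,0.9],[0,0,0,0.032,0,0,0.9],[0,0,0,0.04,0,0,0.9],[0,0,0,0.048,0,0,0.9],[0,0,0,0.056,0,0,0.9],[0,0,0,0.064,0,0,0.9],[0,0,0,0.07,0,0,0.9],[0,0,0,0.07,0,0,0.9]]
  ]
}}

```text
time_s: 6.28
ee_pos: [0.5522, 0.0331, 0.0422]
eef_rot: [3.141, -0.0, 1.672]
force: [-0.2, -0.2, -6.2]
grip_width: 0.0298
```

Run:
```python
from h import *
from station import *
for n in ["wrist","side"]:
    c=camera(n);pickle.dump(c,open(f"pics/{n}4.pkl","wb"))
crop("wrist4",160,0,220,230,2.6,"c9");crop("side4",140,170,130,180,3.3,"c10")
o=get_obs();print(o["force"],o["moment"]);to([.5564,-.0327,.06],np.radians(95.8))
```

```text
[-0.52055464  0.19898182 -4.82818281] [-0.17501596 -0.01667226  0.07077597]
rot [0.0001 0.     0.0001] shift [-0.1306 -0.0049 -0.0356] t 6.38 now [0.5522 0.0325 0.0422] [3.1414e+00 1.0000e-04 1.6722e+00]
```

View pics/c9.png

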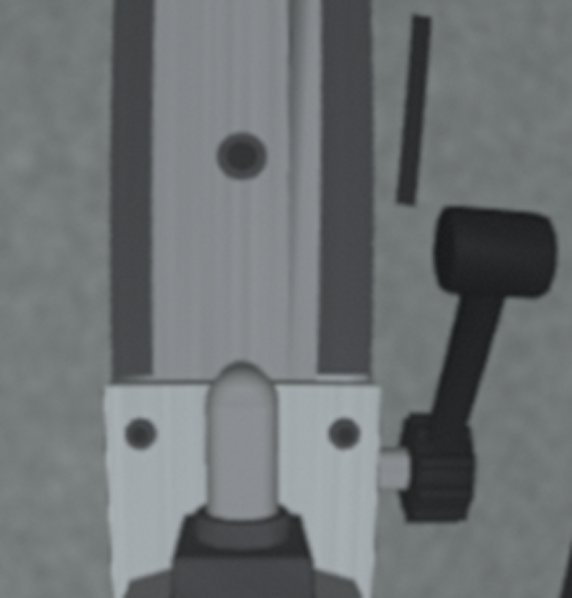

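View pics/c10.png

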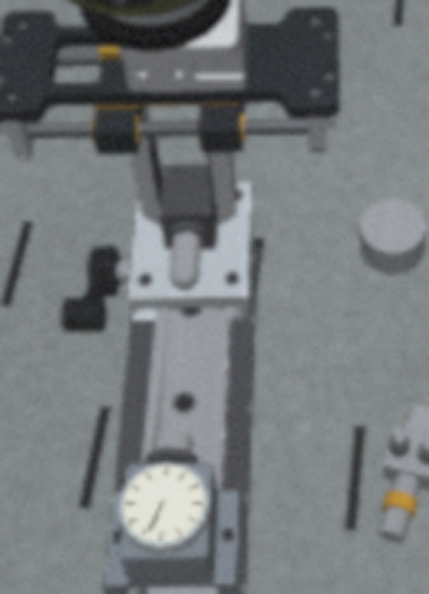

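On the rail with no side force. Advancing 60 mm, then looking again.

>>> {"method": "servo_tool", "body": {
  "moves": [
    [[0,0,0,0.012,0,0,0.9],[0,0,0,0.024,0,0,0.9],[0,0,0,0.036,0,0,0.9],[0,0,0,0.048,0,0,0.9],[0,0,0,0.06,0,0,0.9],[0,0,0,0.072,0,0,0.9],[0,0,0,0.084,0,0,0.9],[0,0,0,0.096,0,0,0.9],[0,0,0,0.106,0,0,0.9],[0,0,0,0.114,0,0,0.9],[0,0,0,0.12,0,0,0.9],[0,0,0,0.12,0,0,0.9]]
  ]
}}

```text
time_s: 7.38
ee_pos: [0.5462, 0.0927, 0.0422]
eef_rot: [3.141, -0.0, 1.673]
force: [0.5, -0.2, -4.3]
grip_width: 0.0295
```

Run:
```python
from h import *
from station import *
for n in ["wrist","side"]:
    c=camera(n);pickle.dump(c,open(f"pics/{n}5.pkl","wb"))
crop("wrist5",160,0,220,230,2.6,"c11");crop("side5",140,170,130,180,3.3,"c12")
o=get_obs();print(o["force"],o["moment"]);to([.5564,-.0327,.06],np.radians(95.8))
```

```text
[ 0.15430597  0.17173521 -4.88790397] [-0.15396371 -0.06773004 -0.02724075]
rot [0.0002 0.     0.0001] shift [-0.2505 -0.005  -0.0356] t 7.48 now [0.5462 0.0922 0.0422] [3.1413e+00 1.0000e-04 1.6722e+00]
```

View pics/c11.png

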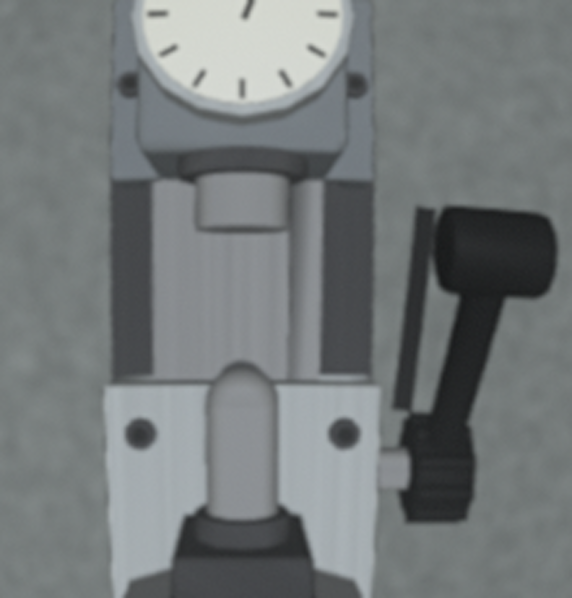

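View pics/c12.png

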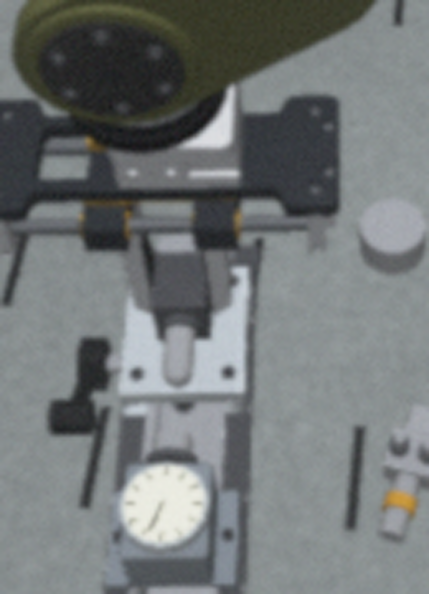

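Run:
```python
from h import *
c=load("wrist5");W=lambda p:(np.array(p,float)+.5)/2.6-.5+np.array([160,0])
a=np.radians(95.8);u=np.array([np.cos(a),np.sin(a),0])
p=plane(c,W([[241,361],[241,231],[241,231]]),[.0549,.054,.064],True);print(p,p@u*1e3)
```

```text
[[0.5404707  0.15224723 0.0549    ]
 [0.5376083  0.18017096 0.054     ]
 [0.53772111 0.17925775 0.064     ]] [ 96.849866   124.91991189 123.99997073]
```

>>> {"method": "servo_tool", "body": {
  "moves": [
    [[0,0,0,0.008,0,0,0.9],[0,0,0,0.016,0,0,0.9],[0,0,0,0.024,0,0,0.9],[0,0,0,0.032,0,0,0.9],[0,0,0,0.04,0,0,0.9],[0,0,0,0.044,0,0.001,0.9],[0,0,0,0.044,0,0.0017,0.9],[0,0,0,0.044,0,0.0017,0.9]]
  ]
}}

```text
time_s: 8.15
ee_pos: [0.544, 0.1143, 0.0414]
eef_rot: [3.141, -0.0, 1.672]
force: [-0.4, 0.6, -4.5]
grip_width: 0.0298
```

Run:
```python
from h import *
from station import *
for n in ["wrist"]:
    c=camera(n);pickle.dump(c,open(f"pics/{n}6.pkl","wb"))
crop("wrist6",160,0,220,230,2.6,"c13")
o=get_obs();print(o["force"],o["moment"]);to([.5564,-.0327,.06],np.radians(95.8))
```

```text
[-0.05240301  0.32938915 -4.68360063] [ 0.07704415 -0.03129765 -0.09728395]
rot [0.0003 0.     0.0002] shift [-0.2947 -0.0051 -0.0372] t 8.2 now [0.544  0.1141 0.0414] [3.1412 0.     1.6723]
```

View pics/c13.png

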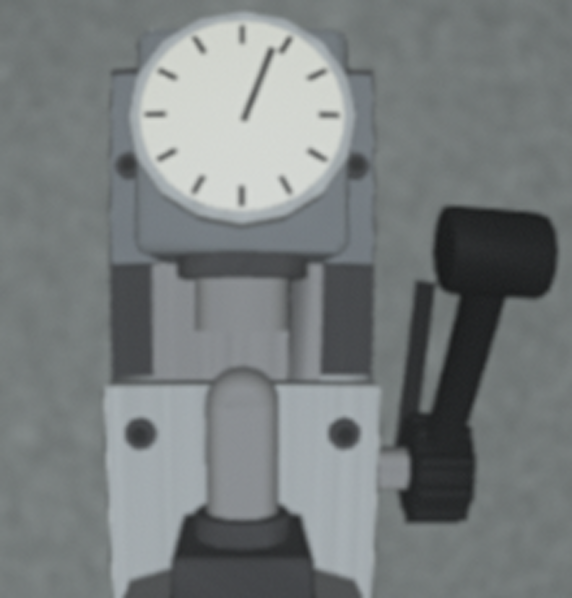

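>>> {"method": "servo_tool", "body": {
  "moves": [
    [[0,0,0,0.004,0,0,0.9],[0,0,0,0.008,0,0,0.9],[0,0,0,0.008,0,0,0.9]]
  ]
}}

```text
time_s: 8.45
ee_pos: [0.5436, 0.1183, 0.0414]
eef_rot: [3.141, 0.0, 1.672]
force: [0.7, -0.4, -4.3]
grip_width: 0.0293
```

>>> {"method": "servo_tool", "body": {
  "moves": [
    [[0,0,0,0.001,0,0,0.9],[0,0,0,0.002,0,0,0.9],[0,0,0,0.002,0,0,0.9],[0,0,0,0.002,0,0,0.9]]
  ]
}}

```text
time_s: 8.78
ee_pos: [0.5435, 0.1193, 0.0414]
eef_rot: [3.141, -0.0, 1.672]
force: [0.1, -0.0, -5.0]
grip_width: 0.0298
```

>>> {"method": "servo_tool", "body": {
  "moves": [
    [[0,0,0,0.001,0,0,0.9],[0,0,0,0.002,0,0,0.9],[0,0,0,0.002,0,0,0.9],[0,0,0,0.002,0,0,0.9]]
  ]
}}

```text
time_s: 9.12
ee_pos: [0.5435, 0.1203, 0.0414]
eef_rot: [3.141, -0.0, 1.672]
force: [0.3, -0.2, -4.5]
grip_width: 0.0296
```

>>> {"method": "servo_tool", "body": {
  "moves": [
    [[0,0,0,0.0005,0,0,0.9],[0,0,0,0.001,0,0,0.9],[0,0,0,0.001,0,0,0.9]]
  ]
}}

```text
time_s: 9.37
ee_pos: [0.5434, 0.1208, 0.0414]
eef_rot: [3.141, -0.0, 1.672]
force: [-0.1, -1.5, -4.7]
grip_width: 0.0296
```

>>> {"method": "servo_tool", "body": {
  "moves": [
    [[0,0,0,0.0005,0,0,0.9],[0,0,0,0.001,0,0,0.9],[0,0,0,0.001,0,0,0.9]]
  ]
}}

```text
time_s: 9.62
ee_pos: [0.5434, 0.1214, 0.0415]
eef_rot: [3.141, -0.0, 1.672]
force: [-0.2, -0.4, -4.8]
grip_width: 0.0299
```

>>> {"method": "servo_tool", "body": {
  "moves": [
    [[0,0,0,0.0005,0,0,0.9],[0,0,0,0.001,0,0,0.9],[0,0,0,0.001,0,0,0.9]]
  ]
}}

```text
time_s: 9.87
ee_pos: [0.5433, 0.1219, 0.0414]
eef_rot: [3.141, -0.0, 1.672]
force: [-0.6, -0.6, -4.0]
grip_width: 0.0301
```

Run:
```python
from h import *
from station import *
c=camera("wrist");pickle.dump(c,open("pics/wrist7.pkl","wb"))
crop("wrist7",220,90,60,70,8,"c14")
o=get_obs();print(o["force"],o["moment"],o["ee_pos"])
```

```text
[ 0.31522293 -0.50808032 -3.55910907] [-0.24272179 -0.01477027 -0.05635437] [0.54326676 0.12192041 0.04140216]
```

View pics/c14.png

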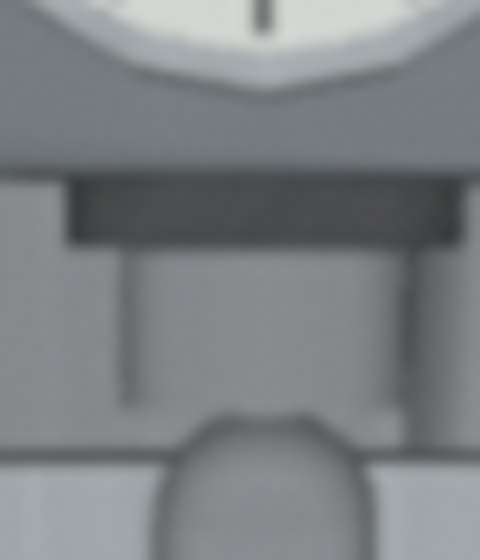

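>>> {"method": "servo_tool", "body": {
  "moves": [
    [[0,0,0,0.0004,0,0,0.9],[0,0,0,0.0008,0,0,0.9],[0,0,0,0.0008,0,0,0.9],[0,0,0,0.0008,0,0,0.9]]
  ]
}}

```text
time_s: 10.25
ee_pos: [0.5433, 0.1223, 0.0414]
eef_rot: [3.141, -0.0, 1.672]
force: [-0.5, -1.2, -3.6]
grip_width: 0.03
```

>>> {"method": "servo_tool", "body": {
  "moves": [
    [[0,0,0,0.0004,0,0,0.9],[0,0,0,0.0008,0,0,0.9],[0,0,0,0.0008,0,0,0.9],[0,0,0,0.0008,0,0,0.9]]
  ]
}}

```text
time_s: 10.58
ee_pos: [0.5433, 0.1224, 0.0415]
eef_rot: [3.141, 0.0, 1.672]
force: [0.2, -4.8, -3.3]
grip_width: 0.0298
```

>>> {"method": "servo_tool", "body": {
  "moves": [
    [[0,0,0,0.0004,0,0,0.9],[0,0,0,0.0008,0,0,0.9],[0,0,0,0.0008,0,0,0.9],[0,0,0,0.0008,0,0,0.9]]
  ]
}}

```text
time_s: 10.92
ee_pos: [0.5433, 0.1225, 0.0414]
eef_rot: [3.141, 0.001, 1.672]
force: [1.6, -6.5, -3.8]
grip_width: 0.0301
```

Contact felt, about 6 N, with the advance stalled. Relaxing the push, then releasing.

>>> {"method": "servo_tool", "body": {
  "moves": [
    [[0,0,0,0,0,0.0004,0.9],[0,0,0,0,0,0.0004,0.9],[0,0,0,0,0,0.0004,0.9]]
  ],
  "squeeze": 15
}}

```text
time_s: 11.17
ee_pos: [0.5432, 0.1225, 0.0414]
eef_rot: [3.141, 0.001, 1.672]
force: [-0.6, -6.1, -0.4]
grip_width: 0.03
```

>>> {"method": "servo_tool", "body": {
  "moves": [
    [[0,0,0,0,0,0,0.65],[0,0,0,0,0,0,0.55],[0,0,0,0,0,0,0.45],[0,0,0,0,0,0,0.4],[0,0,0,0,0,0,0.4],[0,0,0,0,0,0,0.4]]
  ]
}}

```text
time_s: 11.67
ee_pos: [0.5433, 0.1226, 0.0415]
eef_rot: [3.141, 0.001, 1.672]
force: [-0.1, -0.2, 1.0]
grip_width: 0.056
```

Run:
```python
from h import *
from station import *
c=camera("wrist");pickle.dump(c,open("pics/wrist8.pkl","wb"))
crop("wrist8",160,0,220,230,2.6,"c15")
o=get_obs();print(o["force"],o["moment"],o["ee_pos"],o["grip_width"])
```

```text
[-0.60142093 -0.08873154  0.32421457] [ 0.01763955 -0.11433296  0.0145656 ] [0.54331551 0.12255386 0.04145479] 0.05641897878846609
```

View pics/c15.png

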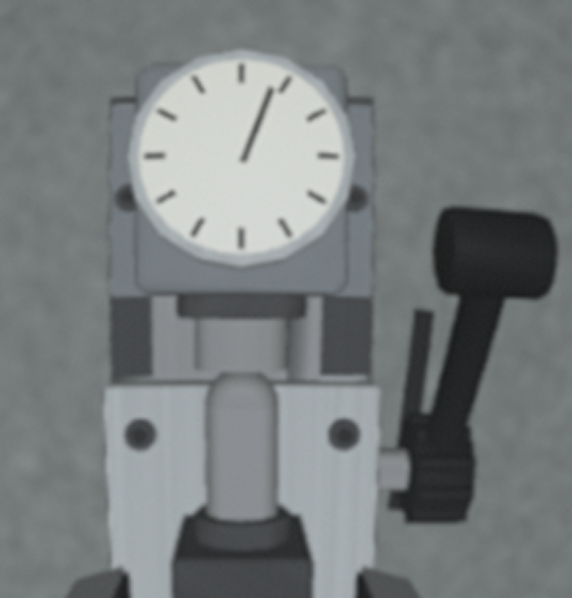

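Run:
```python
from h import *
c=load("wrist8");W=lambda p:(np.array(p,float)+.5)/2.6-.5+np.array([160,0])
a=np.radians(95.8);u=np.array([np.cos(a),np.sin(a),0]);x=np.array([np.sin(a),-np.cos(a),0])
t=np.array([.5433,.1226,0])
p=plane(c,W([[495,252],[241,373],[140,434],[344,434]]),[.0717,.054,.034,.034],True);print(p)
print("rel tcp x,y",(p-t)@x*1e3,(p-t)@u*1e3)
o=t+.0126*u;print("origin",o,"barrel pred",o+.05*x+.0701*u)
```

```text
[[0.58472585 0.2111531  0.0717    ]
 [0.53791303 0.17954487 0.054     ]
 [0.51491455 0.1603872  0.034     ]
 [0.56473436 0.16548209 0.034     ]]
rel tcp x,y [ 50.16262994   0.39524628 -24.42149755  25.65814044] [83.91342421 57.19773789 40.46228355 40.49649066]
origin [0.54202669 0.1351355  0.        ] barrel pred [0.58468668 0.20992945 0.        ]
```

>>> {"method": "servo_tool", "body": {
  "moves": [
    [[0,0,0,0,0,-0.04,0.4],[0,0,0,0,0,-0.09,0.4],[0,0,0,0,0,-0.13,0.5],[0,0,0,0.05,0.04,-0.135,0.8],[0,0,0,0.11,0.08,-0.135,1],[0,0,0,0.16,0.106,-0.135,1],[0,0,0,0.166,0.106,-0.135,1],[0,0,0,0.166,0.106,-0.135,1],[0,0,0,0.166,0.106,-0.135,1],[0,0,0,0.166,0.106,-0.12,1],[0,0,0,0.166,0.106,-0.11,1],[0,0,0,0.166,0.106,-0.11,1]]
  ]
}}

```text
time_s: 12.72
ee_pos: [0.5869, 0.2095, 0.095]
eef_rot: [-3.14, 0.001, 1.671]
force: [-0.4, -0.4, -0.2]
grip_width: 0.0004
```

Run:
```python
from h import *
from station import *
for n in ["side","scene"]:
    c=camera(n);pickle.dump(c,open(f"pics/{n}9.pkl","wb"))
crop("side9",140,200,130,130,4.5,"c16");crop("scene9",220,200,110,110,5,"c17")
o=get_obs();print(o["force"],o["grip_width"]);to([.5876,.2108,.082],np.radians(95.8))
```

```text
[ 0.40446231 -0.75169064  0.12369137] 0.0005108202131222078
rot [ 0.      0.0005 -0.0002] shift [0.0016 0.0005 0.0282] t 12.82 now [0.5874 0.21   0.0961] [3.1416e+00 9.0000e-04 1.6717e+00]
```

View pics/c16.png

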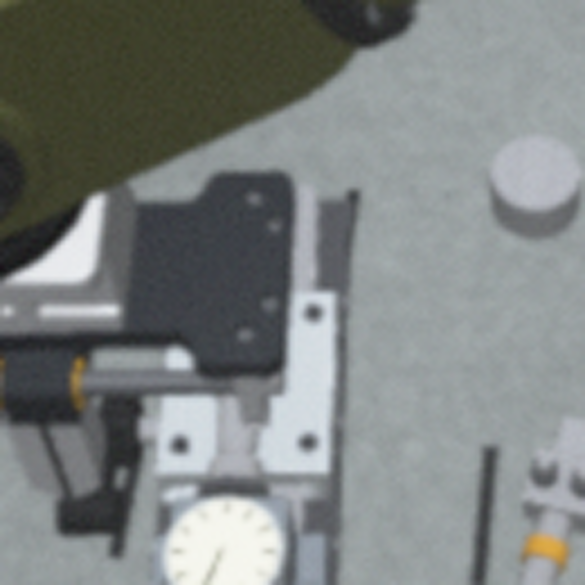

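View pics/c17.png

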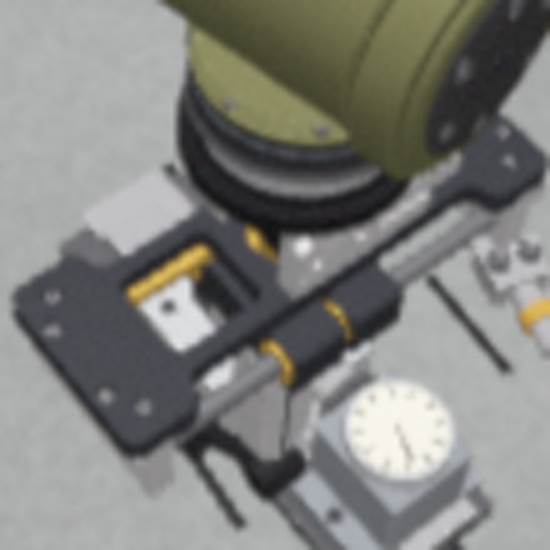

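Run:
```python
from h import *
for n,x0,y0,k in [("side9",140,200,4.5),("scene9",220,200,5)]:
    c=load(n);p=proj(c,[[.5874,.21,.0961],[.5847,.2105,.0717]]);print(n,(p-[x0,y0])*k)
```

```text
side9 [[ 65.94311841 473.28634355]
 [ 84.01792255 505.03134242]]
scene9 [[260.1952875  433.49735887]
 [263.6290609  461.63579925]]
```

>>> {"method": "servo_tool", "body": {
  "moves": [
    [[0,-0.0005,0,0,0,0.01,1],[0,-0.0005,0,0,0,0.02,1],[0,-0.0005,0,0.001,0,0.026,1],[0,-0.0005,0,0.002,0,0.03,1],[0,-0.0005,0,0.004,0,0.034,1],[0,-0.0005,0,0.006,0,0.038,1],[0,-0.0005,0,0.009,0,0.042,1],[0,-0.0005,0,0.011,0,0.045,1]]
  ],
  "squeeze": 20
}}

```text
time_s: 13.48
ee_pos: [0.5872, 0.2158, 0.0743]
eef_rot: [3.14, 0.001, 1.672]
force: [-1.8, -0.3, 7.3]
grip_width: 0.0006
```

Run:
```python
from h import *
from station import *
o=get_obs();print(o["force"],o["ee_pos"],o["eef_rot"])
```

```text
[-1.8079691  -0.26639124  7.34426277] [0.58715564 0.21577798 0.07431257] [3.14041379e+00 1.35897427e-03 1.67179438e+00]
```

>>> {"method": "servo_tool", "body": {
  "moves": [
    [[0,0,0,0.002,0,0.003,1],[0,0,0,0.0035,0,0.006,1],[0,0,0,0.005,0,0.009,1],[0,0,0,0.006,0,0.012,1],[0,0,0,0.007,0,0.015,1],[0,0,0,0.008,0,0.017,1]]
  ]
}}

```text
time_s: 13.98
ee_pos: [0.5875, 0.2208, 0.0671]
eef_rot: [3.138, -0.0, 1.672]
force: [-1.0, 4.7, 9.2]
grip_width: 0.0
```

>>> {"method": "servo_tool", "body": {
  "moves": [
    [[0,0,0,0.001,0,0.003,1],[0,0,0,0.002,0,0.006,1],[0,0,0,0.0025,0,0.008,1],[0,0,0,0.003,0,0.009,1]]
  ]
}}

```text
time_s: 14.32
ee_pos: [0.5878, 0.2232, 0.0637]
eef_rot: [3.136, -0.001, 1.672]
force: [-2.5, 2.6, 8.3]
grip_width: 0.0004
```

>>> {"method": "servo_tool", "body": {
  "moves": [
    [[0,0,0,0.001,0,0.003,1],[0,0,0,0.0015,0,0.006,1],[0,0,0,0.002,0,0.008,1],[0,0,0,0.0025,0,0.009,1]]
  ]
}}

```text
time_s: 14.65
ee_pos: [0.5881, 0.2254, 0.0603]
eef_rot: [3.134, -0.003, 1.673]
force: [-2.1, 2.8, 8.2]
grip_width: 0.0004
```

Run:
```python
from h import *
from station import *
for n in ["side","wrist","scene"]:
    c=camera(n);pickle.dump(c,open(f"pics/{n}10.pkl","wb"))
crop("side10",140,200,130,130,4.5,"c18");crop("wrist10",50,30,300,230,2.6,"c19");crop("scene10",220,200,110,110,5,"c20")
o=get_obs();print(o["force"],o["ee_pos"],o["eef_rot"])
```

```text
[-2.36230581  2.47072574  7.28456391] [0.58809693 0.22537106 0.06025177] [ 3.13384243e+00 -2.62235685e-03  1.67267822e+00]
```

View pics/c18.png

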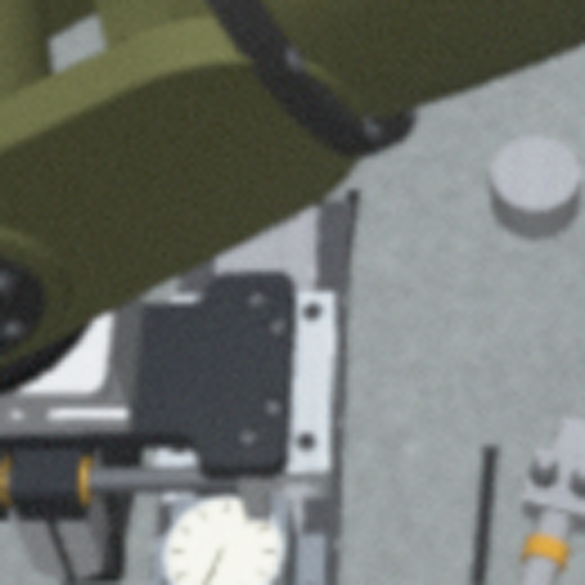

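View pics/c19.png

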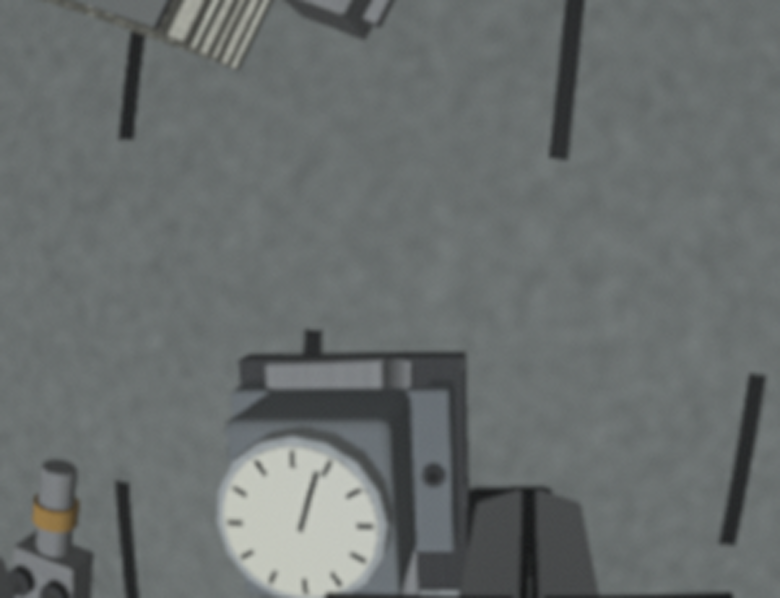

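View pics/c20.png

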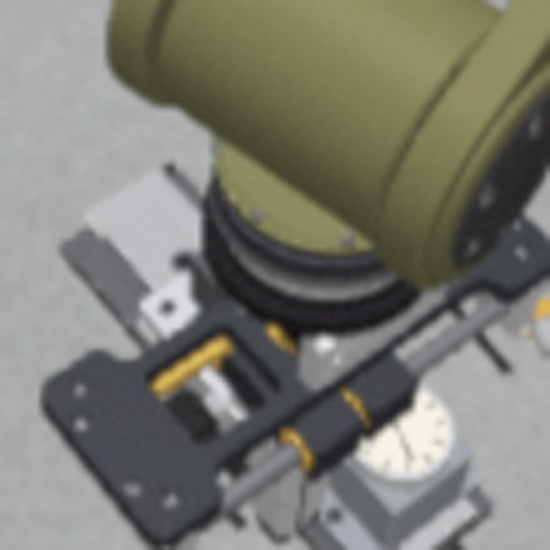

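Side view: carriage corner holes at (312,312) and (306,441), unchanged to within about 1 enlarged pixel. The +y force on the tool suggests the fingertip is ahead of the barrel, so it pushes the carriage back. I'll lift, re-centre slightly behind the barrel and go on.

Run:
```python
from h import *
to([.5867,.2191,.0630],np.radians(95.8));to([.5867,.2191,.0605],np.radians(95.8))
```

```text
rot [ 0.0049 -0.0017  0.0004] shift [-0.0122 -0.004  -0.0056] t 14.8 now [0.5881 0.2254 0.0603] [ 3.1338e+00 -2.6000e-03  1.6727e+00]
rot [ 0.0049 -0.0017  0.0004] shift [-0.0122 -0.0041 -0.0006] t 14.8 now [0.5881 0.2254 0.0603] [ 3.1338e+00 -2.6000e-03  1.6727e+00]
```

>>> {"method": "servo_tool", "body": {
  "moves": [
    [[0.005,-0.0017,0.0004,0,-0.002,-0.012,1],[0.005,-0.0017,0.0004,-0.008,-0.004,-0.014,1],[0.005,-0.0017,0.0004,-0.012,-0.004,-0.014,1],[0.005,-0.0017,0.0004,-0.012,-0.004,-0.012,1],[0.005,-0.0017,0.0004,-0.012,-0.004,-0.008,1],[0.005,-0.0017,0.0004,-0.012,-0.004,-0.004,1],[0.005,-0.0017,0.0004,-0.012,-0.004,-0.004,1]]
  ]
}}

```text
time_s: 15.38
ee_pos: [0.5864, 0.2191, 0.0614]
eef_rot: [-3.14, 0.0, 1.672]
force: [-0.2, 0.1, 0.3]
grip_width: 0.0007
```

Run:
```python
from h import *
from station import *
o=get_obs();print(o["force"],o["moment"],o["ee_pos"],o["eef_rot"])
```

```text
[-0.15571573  0.14521101  0.33847405] [-0.04831397 -0.12878485  0.02835161] [0.58640409 0.21909772 0.06142155] [-3.14046005e+00  2.40719497e-04  1.67199479e+00]
```

>>> {"method": "servo_tool", "body": {
  "moves": [
    [[0,0,0,0,0,0.003,1],[0,0,0,0.001,0,0.006,1],[0,0,0,0.0015,0,0.009,1],[0,0,0,0.002,0,0.011,1]]
  ]
}}

```text
time_s: 15.72
ee_pos: [0.5867, 0.2209, 0.0567]
eef_rot: [3.141, -0.001, 1.672]
force: [-1.7, 3.6, 7.6]
grip_width: 0.0007
```

>>> {"method": "servo_tool", "body": {
  "moves": [
    [[0,0,0,0.0005,0,0.003,1],[0,0,0,0.001,0,0.006,1],[0,0,0,0.0015,0,0.009,1],[0,0,0,0.002,0,0.01,1]]
  ]
}}

```text
time_s: 16.05
ee_pos: [0.5871, 0.2226, 0.0526]
eef_rot: [3.139, -0.002, 1.672]
force: [-1.0, 1.3, 8.9]
grip_width: 0.0006
```

>>> {"method": "servo_tool", "body": {
  "moves": [
    [[0,0,0,0.0005,0,0.003,1],[0,0,0,0.001,0,0.006,1],[0,0,0,0.0015,0,0.009,1],[0,0,0,0.002,0,0.01,1]]
  ]
}}

```text
time_s: 16.38
ee_pos: [0.5877, 0.2241, 0.0485]
eef_rot: [3.137, -0.003, 1.673]
force: [-0.1, 0.1, 8.0]
grip_width: 0.001
```

>>> {"method": "servo_tool", "body": {
  "moves": [
    [[0.001,0,0,0.001,0,0.003,1],[0.001,0,0,0.002,0,0.005,1],[0.001,0,0,0.003,0,0.007,1],[0.001,0,0,0.0035,0,0.008,1]]
  ]
}}

```text
time_s: 16.72
ee_pos: [0.5882, 0.2255, 0.0454]
eef_rot: [3.137, -0.002, 1.673]
force: [0.1, -3.8, 10.2]
grip_width: 0.0004
```

>>> {"method": "servo_tool", "body": {
  "moves": [
    [[0.001,0,0,0.001,0,0.003,1],[0.001,0,0,0.002,0,0.005,1],[0.001,0,0,0.003,0,0.007,1],[0.001,0,0,0.003,0,0.008,1]]
  ]
}}

```text
time_s: 17.05
ee_pos: [0.5888, 0.2268, 0.0425]
eef_rot: [3.137, -0.002, 1.673]
force: [-2.5, -4.2, 12.7]
grip_width: 0.0006
```

>>> {"method": "servo_tool", "body": {
  "moves": [
    [[0,0,0,0,-0.001,0.003,1],[0,0,0,0,-0.001,0.005,1],[0,0,0,0,-0.001,0.006,1]]
  ]
}}

```text
time_s: 17.3
ee_pos: [0.5889, 0.227, 0.041]
eef_rot: [3.135, -0.002, 1.673]
force: [-3.6, -1.1, 14.7]
grip_width: 0.0006
```

>>> {"method": "servo_tool", "body": {
  "moves": [
    [[0,0,0,0,0,0.003,1],[0,0,0,0,0,0.005,1],[0,0,0,0,0,0.006,1]]
  ]
}}

```text
time_s: 17.55
ee_pos: [0.5895, 0.2273, 0.0396]
eef_rot: [3.133, -0.003, 1.673]
force: [-5.4, -0.2, 15.8]
grip_width: 0.0007
```

>>> {"method": "servo_tool", "body": {
  "moves": [
    [[0.002,0.001,0,0,-0.002,0.004,1],[0.002,0.001,0,0,-0.003,0.007,1],[0.002,0.001,0,0,-0.003,0.008,1]]
  ]
}}

```text
time_s: 17.8
ee_pos: [0.5893, 0.2276, 0.0377]
eef_rot: [3.132, -0.005, 1.673]
force: [-2.6, -1.5, 17.6]
grip_width: 0.0006
```

Run:
```python
from h import *
from station import *
o=get_obs();print(o["force"],o["moment"],o["ee_pos"],o["eef_rot"])
```

```text
[-2.59249891 -1.45336011 17.62699829] [-0.27422533  0.35860209  0.0076938 ] [0.58925463 0.22762989 0.03772138] [ 3.13233724 -0.00495569  1.67281487]
```

>>> {"method": "servo_tool", "body": {
  "moves": [
    [[0.001,0.001,0,0,-0.001,0.004,1],[0.001,0.001,0,0,-0.001,0.006,1],[0.001,0.001,0,0,-0.001,0.0065,1]]
  ]
}}

```text
time_s: 18.05
ee_pos: [0.5897, 0.228, 0.0366]
eef_rot: [3.131, -0.007, 1.673]
force: [-4.8, -0.5, 18.8]
grip_width: 0.0005
```

Bite was felt at about z 0.046, and the end force has risen to 18.8 N, inside the firm range of 15–20. Lifting straight off.

>>> {"method": "servo_tool", "body": {
  "moves": [
    [[0,0,0,0,0,-0.01,1],[0,0,0,0,0,-0.04,1],[0,0,0,0,0,-0.1,1],[0,0,0,0,0,-0.16,1],[0,0,0,-0.04,0,-0.22,1],[0,0,0,-0.1,-0.05,-0.22,1],[0,0,0,-0.16,-0.11,-0.22,1],[0,0,0,-0.2,-0.11,-0.22,1],[0,0,0,-0.2,-0.11,-0.22,1]]
  ]
}}

```text
time_s: 18.8
ee_pos: [0.5435, 0.1191, 0.1456]
eef_rot: [3.131, -0.007, 1.67]
force: [0.1, -0.1, -0.2]
grip_width: 0.0006
```

Run:
```python
from h import *
from station import *
for n in ["side","wrist","scene"]:
    c=camera(n);pickle.dump(c,open(f"pics/{n}11.pkl","wb"))
crop("side11",140,200,130,130,4.5,"c21");crop("wrist11",160,0,220,230,2.6,"c22");crop("scene11",220,200,110,110,5,"c23")
o=get_obs();print(o["force"],o["ee_pos"],o["eef_rot"])
```

```text
[0.31076275 0.2367351  0.40339097] [0.5445501  0.12243976 0.14539815] [ 3.13046561 -0.0073519   1.67265336]
```

View pics/c22.png

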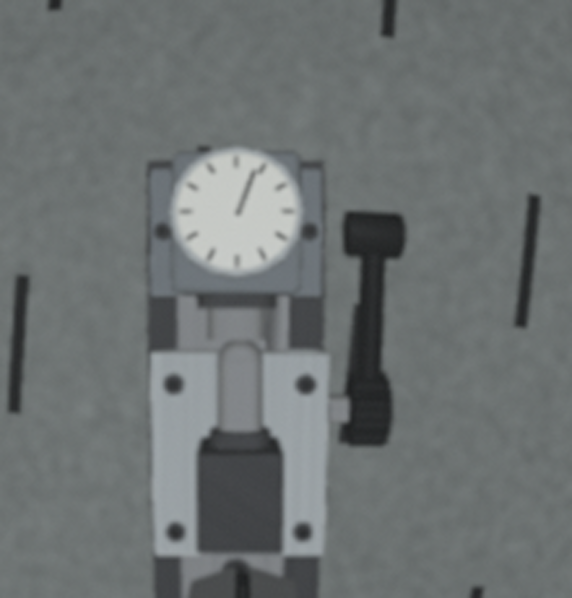

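View pics/c21.png

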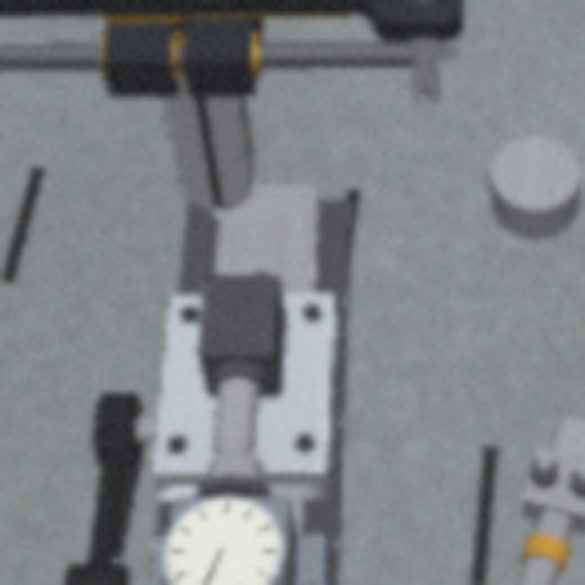

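View pics/c23.png

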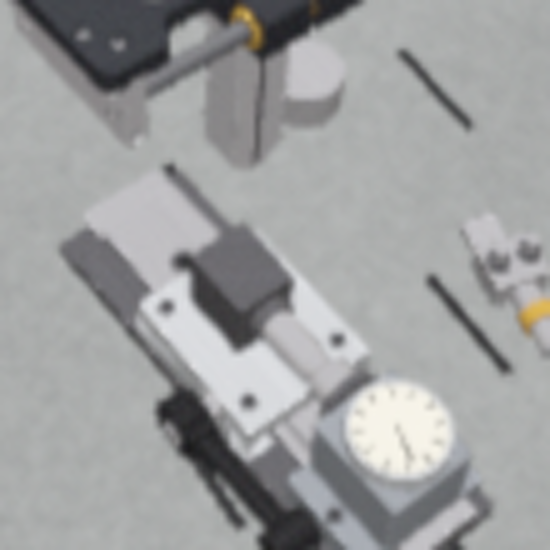

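Run:
```python
from h import *
a=np.radians(95.8);u=np.array([np.cos(a),np.sin(a),0]);x=np.array([np.sin(a),-np.cos(a),0])
def cen(g,p,r):
    X,Y=np.round(p).astype(int);w=g[Y-r:Y+r+1,X-r:X+r+1].astype(float);w=np.clip(np.median(w)-12-w,0,None)
    yy,xx=np.mgrid[Y-r:Y+r+1,X-r:X+r+1];return [(w*xx).sum()/w.sum(),(w*yy).sum()/w.sum()]
W=lambda p:(np.array(p,float)+.5)/2.6-.5+np.array([160,0])
for n,ps,r in [("wrist8",[[140,434],[344,434],[356,198]],7),("wrist11",[[174,384],[306,384],[310,231]],5)]:
    c=load(n);g=cv2.cvtColor(c["color"],cv2.COLOR_RGB2GRAY)
    q=[cen(g,p,r) for p in W(ps)];P=plane(c,q,[.034,.034,.027],True)
    print(n,np.round(q,2).tolist(),"y",(P@u*1e3).round(2),"x",(P@x*1e3).round(2),"dy",((P[2]-P[:2].mean(0))@u*1e3).round(2),"slope",np.degrees(np.arctan2((P[1]-P[0])@u,(P[1]-P[0])@x)))
crop("wrist11",220,100,70,70,8,"c24")
for n in ["side9","side11"]:
    c=load(n);g=cv2.cvtColor(c["color"],cv2.COLOR_RGB2GRAY)
    q=[cen(g,np.array(p)/4.5+[140,200],3) for p in [[312,312],[306,442]]];print(n,np.round(q,2).tolist())
```

```text
wrist8 [[213.41, 166.67], [291.87, 166.61], [296.77, 76.14]] y [107.5  107.57 166.06] x [528.4  578.49 581.8 ] dy 58.53 slope 0.08043992728138644
wrist11 [[226.29, 147.36], [277.21, 147.5], [278.62, 88.58]] y [107.59 107.33 166.08] x [529.48 579.48 581.19] dy 58.62 slope -0.3052071037034801
side9 [[209.19, 269.08], [208.0, 297.88]]
side11 [[208.86, 269.08], [207.3, 298.04]]
```

View pics/c24.png

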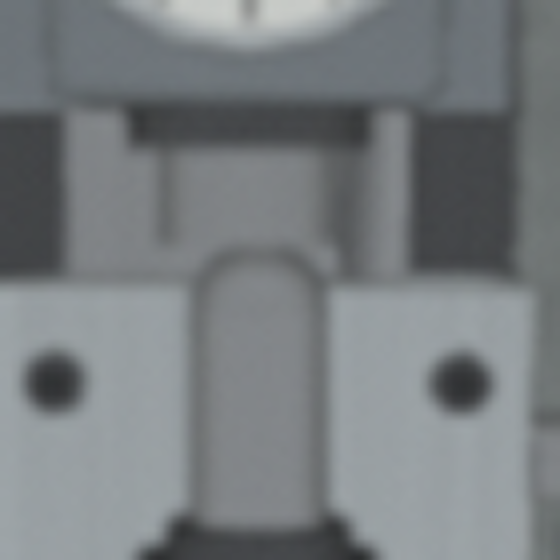

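Run:
```python
from station import *
print(get_obs()["force"],get_obs()["time_s"]);print(hand_in())
```

```text
[0.31076275 0.2367351  0.40339097] 18.95
the job is handed in; nothing more can be done
None
```

The job is handed in at about 19 s, well inside the 61 s limit. The carriage is on the rail and against the fixed anvil, and the clamp is tight.

**What I did**
- **Mounting:** I gripped the middle-sized carriage by its riser, lined it up with the rail using the wrist camera, and slid it on from the open end without noticeable side force.
- **Anvil contact:** I advanced in small steps until the anvil met the headstock at about 6 N, then let go.
- **Clamping:** I pressed the wing down with closed fingers. It bit at roughly 0.57 rad and reached about 0.70 rad at 18.8 N on its end, inside the 15–20 N firm range. Then I lifted clear.

**Last checks**
- **Carriage position:** the distance from carriage to headstock was 58.5 mm before clamping and 58.6 mm after, the same within measuring error. I did not test contact again by force after clamping, so a gap of about 0.1 mm can't be ruled out.
- **Shift from clamping:** the carriage moved up to about 1 mm towards rail +x and turned about 0.4 degrees as the clamp took up the side play.
- **Bystanders:** I never went near the terminal clamps or the setting disc. The disc and the clamp that show in the last pictures look unmoved. I did not check the other clamp at the end.
- **Robot:** it was touching nothing at hand-in.

**One thing that went wrong:** partway through pressing the wing, the fingertip got ahead of the grip and pushed back towards -y with up to 4.7 N. I lifted, moved back a few millimetres and finished the press; the carriage had not moved measurably.

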